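# Bring the amber stain bottle to the front of the locking turntable

## Robot

A 7-joint arm with a two-finger parallel gripper is mounted at the origin on a cart in front of the work surface, level with it; the furniture and walls round the work are solid. World frame = base frame: x ahead of the robot, y to its left, z up, the work surface at z = 0. Lengths are in mm, angles in rad, forces in N, time in s.
With the tool pointing down it reaches from about 400 to 875 mm from the base axis. Payload 4.4 kg.
Tool frame: the origin (TCP) lies midway between the tips of the shut fingers; the grasp point (between the pads) lies 19 mm behind it; z points along the fingers, y is the line along which they close (so a half turn about z gives the same grasp; the last joint's range is limited). The gripper opens to 85 mm and grips with 20 to 120 N. Pads are 22 mm wide; open, the fingers measure 114 mm over their backs; the gripper's body (76 mm by 85 mm) begins 54 mm behind the grasp point. The pads swing forward as they close: fully open they stand 13 mm farther back than shut.
Start: joints at [-1.242, 0.628, 0.038, 1.517, -0.027, 0.996, -0.02], TCP at [249.983, 600.022, 231.313] pointing down, gripper open.
Joint ranges: [-3.06, 3.06], [-0.37, 2.12], [-1.25, 1.32], [0.18, 2.47], [-1.1, 4.24], [0.23, 1.98], [-2.94, 2.94]. Speed limits (rad/s): [2.57, 2.57, 3.14, 3.14, 3.14, 3.14, 3.14].

## Interface

Orientations are given as [roll, pitch, yaw] about the fixed x, y, z axes, in that order (R = Rz(yaw) Ry(pitch) Rx(roll)).
In Python, from cell import read_state, get_image, finish_job gives the robot as it stands.
- The arm moves only by the tool send_rows, never from a script. Its argument "series" is a list of rows, each an object of numbers: "ax", "ay", "az": the turn, a rotation vector about the tool's x, y, z in rad; "dx", "dy", "dz": the shift along the tool's x, y, z in cm; "hand": the closure, from 0 (fully open) to 1 (shut). In form: [{"ax": .., "ay": .., "az": .., "dx": .., "dy": .., "dz": .., "hand": ..}, ...]. A call has 1 to 10 rows; each row is the pose to reach, as a shift and turn from the pose commanded when the call began, along the tool's axes at that moment; what a row does not reach only later rows make up. A row lasts 1/10 s, in which the tool goes at most 50 mm and 8.59 degrees, less where a joint would pass 70% of its speed; a pose out of reach is approached as far as the arm can. A call with a gripper value outside its range is refused whole. The fingers move at their own pace and stop on an object; the grip force is fixed at half the most. Time passes only in rows, so rows that repeat a pose let the fingers close. It gives the time, the measured TCP pose, the force, the opening and the grip force at its end, in the units of the state.
- read_state(): the state, without advancing time (a new reading comes with each control period).
- get_image(name): name is "side" or "top" or "wrist"; returns a dict with "pixels" (480x640x3 uint8, red, green, blue), "mtx" (3x3 intrinsics, pixels), "R" (3x3) and "t" (3): a world point X has camera coordinates R X + t. Camera axes: x right, y down, z forward; pixel columns grow to the right and rows downward; lengths in mm; the calibration is good to about 2 mm. A picture is of the moment at which its call begins. There is no depth.
- finish_job(): hands the job in; it is judged then, once.
The state is a dict: "clock": time; "qpos": joint angles; "qd": joint speeds; "tau": joint torques, N m; "eef_pos": TCP position; "tool_rot": TCP orientation; "force": force on the tool from outside, world axes, zero at the start; "torque": the same for the moment, N m; "width": finger opening in mm; "gripper_force": force on a finger pad.
Only numpy, scipy, OpenCV 4.12 (cv2) and the standard library are available. Lean on these libraries where they do the work, as an engineer would, in place of code of your own. Each camera call takes 0.05 s, during which the arm holds its last target. There are 200 camera calls.

## Task

Turn the stain turntable so that the amber bottle stands at the front, behind the red locking knob: pull the red knob straight up, turn it anticlockwise (seen from above) into its rest notch so that it stays up by itself, let go of it, and only then turn the table, whose black pegs are its handles. Finish with the knob turned back and its spring pin dropped fully home in the table's hole, so that the table is locked with the amber bottle in front. Do not push on the bottles or knock one over, and leave the things around the turntable where they are.

Things in the scene. Friction and masses are not known exactly. Their poses are not given: they have to be found in the camera images.
- knob_grip (a point): grip point of the red wing knob on the spring pin. The wing is an upright plate 40 mm long (along x), 10 mm thick (along y: pinch it so, from above) and 28 mm high, from 18 mm below to 10 mm above this point. With the pin home the point is 94 mm above the desk and the wing points at the hub. A steel sleeve, 23 mm thick, ends 4 mm under the wing; it carries the slot and the rest notch.
- lock_pin (a joint): how far the spring pin is pulled up, m. 0: home in a hole, ring locked. 0.007: the 8 mm tip rides on the index ring, no hole under it: it drops in only within 0.8 degrees, so rock the table until it does. 0.0102: down in the rest notch, tip 3 mm clear of the ring. Over 0.0132: knob free to turn. 0.017: upper stop. The spring pushes down with 4 N at home, 9 N at the stop.
- lock_knob (a joint): turn of the red knob about its vertical axis, rad, growing anticlockwise seen from above. 0: its cross bar is over or in the deep slot of the sleeve, where the pin can drop (0.15 play). 1.31 (75 degrees): cross bar over the rest notch, 3 mm deep; let down there, it stays up by itself, and must be lifted 3 mm to turn back. Stops at -0.3 and 1.5.
- stand: fixed stand of the turntable; origin on the desk under the turntable's axis, z up; its -x axis points from there to the pin, 104 mm away: this is the front and faces the robot. A steel bracket 36 mm wide holds the pin over the rim: 56 mm high, from 92 to 146 mm from the axis.
- hub (a point): the turntable's axis at the top of the slate-grey platter (174 mm across), 42 mm above the desk. The platter lies on a light grey index ring, 232 mm across, top at 34 mm, keyed to it with 3 degrees of slack either way: it drags the ring along with a lag. The ring has four 11 mm holes, 104 mm from the axis, in line with the wells give or take that slack; it turns either way with 0.12 N m friction, stays put.
- front_well (a point): where the amber bottle must come to stand: the front place on the platter, 42 mm above the desk, 46 mm from the axis on the line to the pin. Fixed to the stand, it does not turn. The wells that turn are collars 11 mm high that hold the bottles with 1.5 mm of play, 46 mm from the axis.
- peg_fl (a point): one of four upright black pegs on the platter, by which it is turned: 14 mm thick, 74 mm from the axis, 90 degrees apart, only roughly half-way between two wells, 42 to 104 mm above the desk (the point is at 90 mm). At the start it is at the front left as the robot sees it. It moves with the table.
- peg_fr (a point): peg like peg_fl, at the front right at the start
- peg_bl (a point): peg like peg_fl, at the back left at the start
- peg_br (a point): peg like peg_fl, at the back right at the start
- amber_bottle_mid (a point): centre of the amber glass bottle with black cap, 29 mm thick and 61 mm high, upright in a well of the turntable, half-way up (72 mm above the desk). At the start it stands in the left or in the right well. z is the bottle's axis.
- green_cap_mid (a point): centre of the white bottle with green cap, 29 mm thick, 61 mm high, in the side well across from the amber one
- blue_cap_mid (a point): centre of the white bottle with blue cap, same size, in the front well at the start
- yellow_cap_mid (a point): centre of the white bottle with yellow cap, same size, in the back well at the start
- dropper_bottle_mid (a point): bystander: middle of the white dropper bottle, 36 mm thick, 106 mm high, standing on the desk left behind the turntable
- card_tube_mid (a point): bystander: middle of the card tube lying on the desk left of the turntable, 96 mm long, 37 mm thick
- eraser_mid (a point): bystander: middle of the eraser in a blue sleeve, 20 x 45 x 12 mm, on the desk at the front left

How it is judged:
By the outcome, as a careful person would: the job done as asked, in the order asked, and still so for the second after the job is handed in, with the robot touching nothing.
It also fails if it takes over 72 s, if anything falls off the work surface, if the arm or the gripper's body presses on something with over 40 N, if the wrist force passes 120 N, or if a joint passes its speed limit or range.

## Working session

There is one attempt and no reset: what is moved stays moved. The work goes in short steps, Python scripts to look and compute and a tool call to move; the robot and the scene stay as the last step left them, time stands still between calls to the robot, and variables do not carry over. Pictures are saved under pics/ and viewed, at most 10 in all, crops included, and the job is handed in when it is done.

Besides the shell and the picture viewer there is one more tool, called after "Emit:" by a JSON object that holds its "api" and its "payload". send_rows: Moves the arm, as the interface text tells. Its arguments: {"type":"object","properties":{"series":{"type":"array","items":{"type":"object","properties":{"ax":{"type":"number"},"ay":{"type":"number"},"az":{"type":"number"},"dx":{"type":"number"},"dy":{"type":"number"},"dz":{"type":"number"},"hand":{"type":"number"}}}}},"required":["series"]}

```bash
mkdir -p pics; ls; python3 - <<'E'
from cell import *
import cv2,json
s=read_state();print(s)
for n in ("top","side"):
    g=get_image(n);cv2.imwrite(f"pics/{n}0.png",g["pixels"][:,:,::-1]);print(n,g["mtx"],g["R"],g["t"])
E
```

```text
pics
{'clock': 0.0, 'qpos': array([-1.24176428,  0.62933018,  0.03843385,  1.51836107, -0.0269704 ,
        0.99630162, -0.02001783]), 'qd': array([-9.10793410e-04,  4.22565274e-05,  1.11459274e-03, -9.81300941e-04,
        1.74377633e-03,  1.46819491e-03,  1.39633864e-03]), 'tau': array([ 3.18036364e-04, -5.63398647e+01,  1.22653272e+00, -1.93433082e+01,
        1.11058663e-02,  1.09255873e-02, -1.15108094e-05]), 'eef_pos': array([249.76241151, 599.42634202, 230.40149897]), 'tool_rot': array([-3.13971074e+00,  4.40134544e-05,  2.74676564e+00]), 'force': array([-0.29035861, -1.1866139 ,  0.05516863]), 'torque': array([ 0.04283189,  0.00472989, -0.02631438]), 'gripper_force': 0.0, 'width': 85.31856505771196}
top [[540.19064799   0.         316.21716821]
 [  0.         540.19064799 235.07023808]
 [  0.           0.           1.        ]] [[ 0.02533327 -0.9996613   0.00595848]
 [-0.99332674 -0.02584271 -0.11240167]
 [ 0.11251759 -0.00307121 -0.99364499]] [ 54.49033563 522.73584134 886.29688048]
side [[503.00875675   0.         322.51558455]
 [  0.         503.00875675 230.76400285]
 [  0.           0.           1.        ]] [[ 9.99999815e-01  4.74754763e-04  3.80949117e-04]
 [ 5.78482169e-04 -5.46497141e-01 -8.37460770e-01]
 [-1.89400886e-04  8.37460835e-01 -5.46497314e-01]] [-532.06794387   93.49702648  843.63229303]
```

View pics/top0.png

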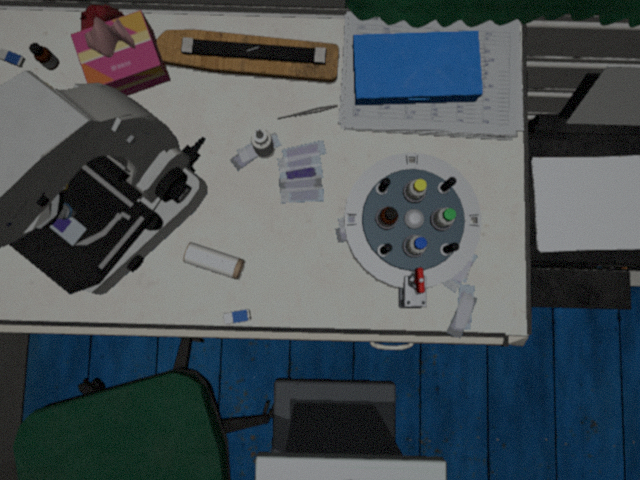

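View pics/side0.png

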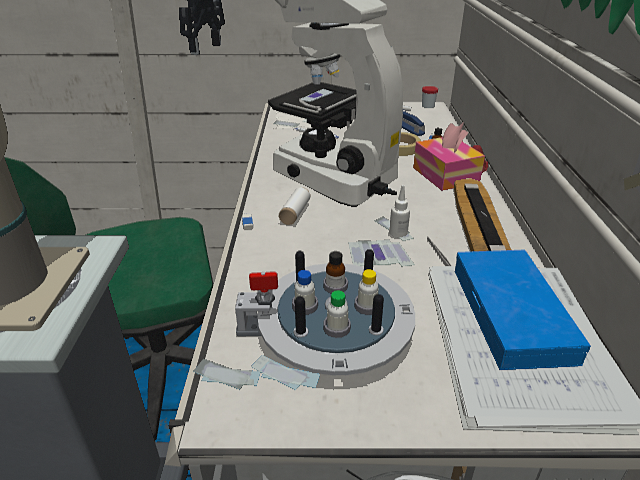

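The top view has +x up and +y left. The amber bottle is at (387,217), in the left well, and the knob is at (419,279), so the table must turn +90° anticlockwise. The side view shows the red wing at (263,281). Next I'll measure the knob, hub, pegs and bottles.

```bash
cat > h.py <<'E'
from cell import *
import cv2,numpy as np
def ray(g,uv):
    K,R,t=(np.array(g[k],float) for k in("mtx","R","t"))
    return -R.T@t, R.T@np.linalg.inv(K)@np.array([uv[0],uv[1],1.])
def onz(g,uv,z):
    c,d=ray(g,uv);return c+d*(z-c[2])/d[2]
def proj(g,X):
    p=g["mtx"]@(g["R"]@np.asarray(X,float)+g["t"]);return p[:2]/p[2]
def hsv(g): return cv2.cvtColor(np.ascontiguousarray(g["pixels"]),cv2.COLOR_RGB2HSV)
def blobs(m,box,amin=15):
    x0,y0,x1,y1=box;k=np.zeros_like(m);k[y0:y1,x0:x1]=m[y0:y1,x0:x1]
    n,l,s,c=cv2.connectedComponentsWithStats(k)
    return [(tuple(c[i].round(1)),int(s[i,4]),tuple(int(v) for v in s[i,:4]),l==i) for i in range(1,n) if s[i,4]>=amin]
def tri(g1,u1,g2,u2):
    (a,d),(b,e)=ray(g1,u1),ray(g2,u2);s=np.linalg.lstsq(np.c_[d,-e],b-a,rcond=None)[0]
    p,q=a+s[0]*d,b+s[1]*e;return (p+q)/2,np.linalg.norm(p-q)
def red(H): return cv2.inRange(H,(0,150,90),(8,255,255))|cv2.inRange(H,(172,150,90),(180,255,255))
E
python3 - <<'E'
from h import *
T=get_image("top");S=get_image("side");H=hsv(T);HS=hsv(S)
for n,h,b in(("top",H,(340,150,490,310)),("side",HS,(220,240,430,380))):
    print(n,'red',[x[:3] for x in blobs(red(h),b)])
    print('dark',[x[:3] for x in blobs(cv2.inRange(h,(0,0,0),(180,255,45)),b)])
    for c,l,u in(("blue",(105,150,60),(125,255,255)),("green",(50,130,60),(85,255,255)),("yel",(22,150,80),(35,255,255))):
        print(c,[x[:3] for x in blobs(cv2.inRange(h,l,u),b)])
# platter
m=cv2.inRange(H,(90,30,40),(115,140,140));B=blobs(m,(340,150,490,310),300)
for x in B:
    print('plat',x[:3]); cs=cv2.findContours((x[3]*255).astype('uint8'),0,2)[0]
    c=max(cs,key=cv2.contourArea);e=cv2.fitEllipse(cv2.convexHull(c));print(e,onz(T,e[0],42))
for n,g,b in(("t",T,(335,140,495,315)),("s",S,(215,235,430,385))):
    x0,y0,x1,y1=b;cv2.imwrite(f"pics/c{n}.png",cv2.resize(g["pixels"][y0:y1,x0:x1,::-1],None,fx=3.5,fy=3.4,interpolation=2))
E
```

```text
top red [((np.float64(420.0), np.float64(272.6)), 49, (418, 268, 5, 11)), ((np.float64(421.0), np.float64(286.9)), 46, (419, 282, 5, 11))]
dark [((np.float64(383.9), np.float64(184.3)), 102, (379, 178, 11, 14)), ((np.float64(447.9), np.float64(184.0)), 107, (441, 178, 15, 13)), ((np.float64(387.6), np.float64(216.2)), 284, (378, 207, 20, 19)), ((np.float64(434.8), np.float64(217.3)), 15, (434, 214, 3, 8)), ((np.float64(450.4), np.float64(247.5)), 104, (443, 243, 15, 10)), ((np.float64(385.8), np.float64(248.5)), 79, (381, 244, 11, 10)), ((np.float64(414.9), np.float64(280.1)), 60, (410, 269, 8, 23)), ((np.float64(402.1), np.float64(302.5)), 20, (401, 299, 3, 8))]
blue [((np.float64(420.3), np.float64(242.7)), 107, (415, 238, 12, 11))]
green [((np.float64(449.2), np.float64(213.9)), 100, (444, 209, 12, 11))]
yel [((np.float64(419.6), np.float64(184.9)), 89, (414, 180, 12, 11))]
side red [((np.float64(263.2), np.float64(280.9)), 443, (249, 272, 29, 20))]
dark [((np.float64(299.2), np.float64(262.6)), 172, (296, 251, 9, 30)), ((np.float64(368.5), np.float64(259.6)), 158, (364, 250, 10, 20)), ((np.float64(335.3), np.float64(259.2)), 119, (328, 252, 14, 14)), ((np.float64(376.9), np.float64(312.8)), 357, (371, 295, 13, 37)), ((np.float64(265.5), np.float64(301.9)), 47, (255, 296, 20, 11)), ((np.float64(299.9), np.float64(314.9)), 360, (294, 297, 12, 37))]
blue [((np.float64(303.8), np.float64(277.0)), 171, (298, 270, 13, 15))]
green [((np.float64(337.6), np.float64(298.0)), 195, (331, 290, 14, 17))]
yel [((np.float64(368.8), np.float64(276.3)), 173, (362, 269, 14, 15))]
plat ((np.float64(411.8), np.float64(220.2)), 5349, (362, 169, 103, 102))
((412.819580078125, 219.4044189453125), (100.25599670410156, 102.39352416992188), 119.84490966796875) [550.40155907 -93.50741976  42.        ]
```

```bash
python3 - <<'E'
from h import *
T=get_image("top");S=get_image("side")
np.set_printoptions(precision=1,suppress=True)
print('knob tri',tri(T,(420.5,279.8),S,(263.2,281)))
print('knob ends', onz(T,(420,268),104),onz(T,(421,293),104), onz(T,(420.5,280),104))
for c,t,s in(("blue",(420.3,242.7),(303.8,277)),("green",(449.2,213.9),(337.6,298)),("yel",(419.6,184.9),(368.8,276.3))):
    print(c,tri(T,t,S,s),onz(T,t,103))
hub=np.array([550.4,-93.5,104])
# top of pegs in side view: top of blob
for n,u in(("bl?",(300.,253)),("br?",(369,252)),("br",(377,298)),("fr",(300,300))):
    p=onz(S,u,104);d=p-hub;print(n,p,np.hypot(d[0],d[1]),np.degrees(np.arctan2(d[1],d[0])))
print(proj(T,(550,-93,42)))
E
```

```text
knob tri (array([448. , -97.2,  90.4]), np.float64(0.10270588336731361))
knob ends [465.6 -93.7 104. ] [427.2 -95.4 104. ] [447.1 -94.5 104. ]
blue (array([505.7, -95.5,  96.3]), np.float64(0.15488270732838985)) [505.1 -94.2 103. ]
green (array([ 552.4, -140.9,   96.7]), np.float64(0.35406167402289773)) [ 551.6 -139.3  103. ]
yel (array([597.8, -94. ,  96.5]), np.float64(0.40097970555016077)) [596.6 -92.7 103. ]
bl? [498.6 -48.1 104. ] 68.8256593032811 138.7660240149624
br? [601.2 -45.5 104. ] 69.92485407521484 43.371325013533394
br [ 603.8 -149.4  104. ] 77.31112065691545 -46.36066924594664
fr [ 502.6 -153.5  104. ] 76.69983614383234 -128.5108188151276
[412.5 219.6]
```

View pics/ct.png

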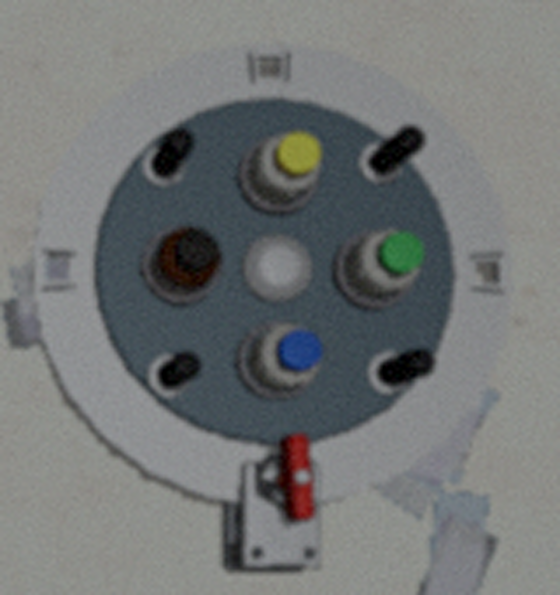

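The crop shows the wing nearly radial at crop (298,478), ring marks at the back, left and right, and pegs half-way between the wells. This gives:
- **Hub:** about (551,-94.5)
- **Knob:** about (447.5,-96), wing yaw about 1–2°
- **Pegs:** about 2° beyond the diagonals

I'll write a move helper, then approach.

```bash
cat >> h.py <<'E'
from scipy.spatial.transform import Rotation as Ro
def to(x,y,z,yaw):
    s=read_state();R=Ro.from_euler('xyz',s["tool_rot"])
    d=R.inv().apply(np.array([x,y,z])-s["eef_pos"])/10
    r=(R.inv()*Ro.from_euler('xyz',[np.pi,0,yaw])).as_rotvec()
    print('t%.2f'%s["clock"],'pos',s["eef_pos"].round(1),'rpy',s["tool_rot"].round(3),'d',d.round(2),'a',r.round(3),'w%.1f'%s["width"],'F',s["force"].round(1),'j7 %.2f'%s["qpos"][6])
E
python3 -c "
from h import *
to(447.5,-96,170,0.03)"
```

```text
t0.30 pos [249.9 599.8 231. ] rpy [-3.141 -0.     2.747] d [-45.   -56.63   6.14] a [-0.000e+00  1.000e-03  2.717e+00] w85.3 F [ 0.1 -0.  -0.4] j7 -0.02
```

Emit:
{"api": "send_rows", "payload": {"series": [{"dx": -45,"dy": -56.6,"dz": 4,"az": 2.717,"hand": 0.6},{"dx": -45,"dy": -56.6,"dz": 4,"az": 2.717,"hand": 0.6},{"dx": -45,"dy": -56.6,"dz": 4,"az": 2.717,"hand": 0.6},{"dx": -45,"dy": -56.6,"dz": 4,"az": 2.717,"hand": 0.6},{"dx": -45,"dy": -56.6,"dz": 4,"az": 2.717,"hand": 0.6},{"dx": -45,"dy": -56.6,"dz": 4,"az": 2.717,"hand": 0.6},{"dx": -45,"dy": -56.6,"dz": 4,"az": 2.717,"hand": 0.6},{"dx": -45,"dy": -56.6,"dz": 4,"az": 2.717,"hand": 0.6},{"dx": -45,"dy": -56.6,"dz": 4,"az": 2.717,"hand": 0.6},{"dx": -45,"dy": -56.6,"dz": 4,"az": 2.717,"hand": 0.6}]}}

```text
invalid input at $.series[0]: expected keys ax, ay, az, dx, dy, dz, hand
```

```bash
python3 -c "
from h import *
to(447.5,-96,170,0.03)"
```

```text
t0.30 pos [249.9 599.8 231. ] rpy [-3.141 -0.     2.747] d [-45.   -56.63   6.14] a [-0.000e+00  1.000e-03  2.717e+00] w85.3 F [ 0.1 -0.  -0.4] j7 -0.02
```

Emit:
{"api": "send_rows", "payload": {"series": [{"ax": 0,"ay": 0,"dx": -45,"dy": -56.6,"dz": 4,"az": 2.717,"hand": 0.6},{"ax": 0,"ay": 0,"dx": -45,"dy": -56.6,"dz": 4,"az": 2.717,"hand": 0.6},{"ax": 0,"ay": 0,"dx": -45,"dy": -56.6,"dz": 4,"az": 2.717,"hand": 0.6},{"ax": 0,"ay": 0,"dx": -45,"dy": -56.6,"dz": 4,"az": 2.717,"hand": 0.6},{"ax": 0,"ay": 0,"dx": -45,"dy": -56.6,"dz": 4,"az": 2.717,"hand": 0.6},{"ax": 0,"ay": 0,"dx": -45,"dy": -56.6,"dz": 4,"az": 2.717,"hand": 0.6},{"ax": 0,"ay": 0,"dx": -45,"dy": -56.6,"dz": 4,"az": 2.717,"hand": 0.6},{"ax": 0,"ay": 0,"dx": -45,"dy": -56.6,"dz": 4,"az": 2.717,"hand": 0.6},{"ax": 0,"ay": 0,"dx": -45,"dy": -56.6,"dz": 4,"az": 2.717,"hand": 0.6},{"ax": 0,"ay": 0,"dx": -45,"dy": -56.6,"dz": 4,"az": 2.717,"hand": 0.6}]}}

```text
clock: 1.3
eef_pos: [386.9, 118.2, 204.0]
tool_rot: [3.141, -0.001, 1.241]
force: [0.9, 1.0, 0.5]
width: 34.1
gripper_force: 0.0
```

```bash
python3 -c "
from h import *
to(447.5,-96,170,0.03)"
```

```text
t1.30 pos [386.9 118.2 204. ] rpy [ 3.141e+00 -1.000e-03  1.241e+00] d [-18.31  12.66   3.39] a [ 0.000e+00 -1.000e-03  1.211e+00] w34.1 F [0.9 1.  0.5] j7 -0.38
```

Emit:
{"api": "send_rows", "payload": {"series": [{"ax": 0,"ay": 0,"dx": -18.3,"dy": 12.6,"dz": 3.4,"az": 1.21,"hand": 0.6},{"ax": 0,"ay": 0,"dx": -18.3,"dy": 12.6,"dz": 3.4,"az": 1.21,"hand": 0.6},{"ax": 0,"ay": 0,"dx": -18.3,"dy": 12.6,"dz": 3.4,"az": 1.21,"hand": 0.6},{"ax": 0,"ay": 0,"dx": -18.3,"dy": 12.6,"dz": 3.4,"az": 1.21,"hand": 0.6},{"ax": 0,"ay": 0,"dx": -18.3,"dy": 12.6,"dz": 3.4,"az": 1.21,"hand": 0.6},{"ax": 0,"ay": 0,"dx": -18.3,"dy": 12.6,"dz": 3.4,"az": 1.21,"hand": 0.6},{"ax": 0,"ay": 0,"dx": -18.3,"dy": 12.6,"dz": 3.4,"az": 1.21,"hand": 0.6},{"ax": 0,"ay": 0,"dx": -18.3,"dy": 12.6,"dz": 3.4,"az": 1.21,"hand": 0.6},{"ax": 0,"ay": 0,"dx": -18.3,"dy": 12.6,"dz": 3.4,"az": 1.21,"hand": 0.6},{"ax": 0,"ay": 0,"dx": -18.3,"dy": 12.6,"dz": 3.4,"az": 1.21,"hand": 0.6}]}}

```text
clock: 2.3
eef_pos: [447.7, -93.6, 169.6]
tool_rot: [3.141, 0.0, 0.04]
force: [-0.9, -0.6, -0.1]
width: 34.3
gripper_force: 0.0
```

```bash
python3 - <<'E'
from h import *
W=get_image("wrist");cv2.imwrite("pics/w0.png",W["pixels"][:,:,::-1])
print([x[:3] for x in blobs(red(hsv(W)),(0,0,640,480),60)])
to(447.5,-96,130,0.03)
for x in blobs(red(hsv(W)),(0,0,640,480),60): print(onz(W,x[0],104))
E
```

```text
[((np.float64(323.4), np.float64(262.6)), 689, (316, 235, 16, 57))]
t2.35 pos [447.7 -93.6 169.7] rpy [-3.142 -0.     0.04 ] d [-0.03  0.24  3.97] a [-0.   -0.    0.01] w33.9 F [-0.6  0.5  0.5] j7 -0.73
[449.62753412 -96.08558872 104.        ]
```

View pics/w0.png

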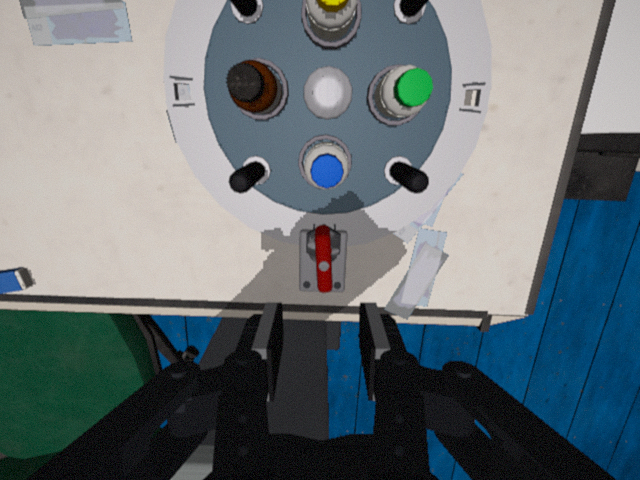

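The wrist view shows the wing at (323,227)–(324,292), slightly right of the hub line, with the hub at (328,92) and ring holes at (183,91) and (473,97). I'll refine the numbers from it.

```bash
python3 - <<'E'
from h import *
np.set_printoptions(precision=1,suppress=True)
W=get_image("wrist");H=hsv(W)
b=blobs(red(H),(0,0,640,480),60)[0];ys,xs=np.nonzero(b[3])
P=np.array([onz(W,(x,y),104)[:2] for x,y in zip(xs,ys)]);v=cv2.fitLine(P.astype(np.float32),2,0,.01,.01).ravel()
print('wing',P.min(0),P.max(0),v,np.degrees(np.arctan2(v[1],v[0])))
m=cv2.inRange(H,(90,30,40),(115,140,140));x=max(blobs(m,(150,0,500,230),300),key=lambda q:q[1])
c=max(cv2.findContours((x[3]*255).astype('uint8'),0,2)[0],key=cv2.contourArea)
Q=np.array([onz(W,p[0],42)[:2] for p in cv2.convexHull(c) if p[0][1]>5],np.float32)
A=np.c_[2*Q,np.ones(len(Q))];s=np.linalg.lstsq(A,(Q**2).sum(1),rcond=None)[0];print('hub',s[:2],'r',np.sqrt(s[2]+s[:2]@s[:2]))
print('cap',onz(W,(328,92),46),'bracket',onz(W,(300,262),56),onz(W,(347,262),56),'holes',onz(W,(183,91),34),onz(W,(473,97),34))
E
```

```text
wing [ 430.  -101.6] [467.7 -90.3] [  1.    0.1 449.4 -96.1] 4.868909
hub [551.6 -94.9] r 85.44435277110009
cap [552.2 -95.3  46. ] bracket [430.6 -79.2  56. ] [ 432.  -115.2   56. ] holes [549.7   8.1  34. ] [ 553.9 -199.6   34. ]
```

Emit:
{"api": "send_rows", "payload": {"series": [{"ax": 0,"ay": 0,"dx": 0,"dy": 0.34,"dz": 4,"az": 0.02,"hand": 0.6},{"ax": 0,"ay": 0,"dx": 0.0,"dy": 0.34,"dz": 6,"az": 0.02,"hand": 0.6},{"ax": 0,"ay": 0,"dx": 0.0,"dy": 0.34,"dz": 8,"az": 0.02,"hand": 0.6},{"ax": 0,"ay": 0,"dx": 0.0,"dy": 0.34,"dz": 9.3,"az": 0.02,"hand": 0.6},{"ax": 0,"ay": 0,"dx": 0.0,"dy": 0.34,"dz": 9.3,"az": 0.02,"hand": 0.6},{"ax": 0,"ay": 0,"dx": 0.0,"dy": 0.34,"dz": 9.3,"az": 0.02,"hand": 0.6}]}}

```text
clock: 3.0
eef_pos: [447.9, -97.4, 77.0]
tool_rot: [-3.141, -0.0, 0.017]
force: [0.1, -0.5, -0.0]
width: 34.0
gripper_force: 0.0
```

```bash
python3 - <<'E'
from h import *
to(448,-97,76,0.02)
W=get_image("wrist");S=get_image("side")
cv2.imwrite("pics/d0.png",np.hstack([cv2.resize(W["pixels"],(400,300)),cv2.resize(S["pixels"][220:370,190:390],(400,300))])[:,:,::-1])
E
```

```text
t3.00 pos [447.9 -97.4  77. ] rpy [-3.141 -0.     0.017] d [ 0.01 -0.04  0.1 ] a [-0.    -0.    -0.003] w34.0 F [ 0.1 -0.5 -0. ] j7 -0.56
```

View pics/d0.png

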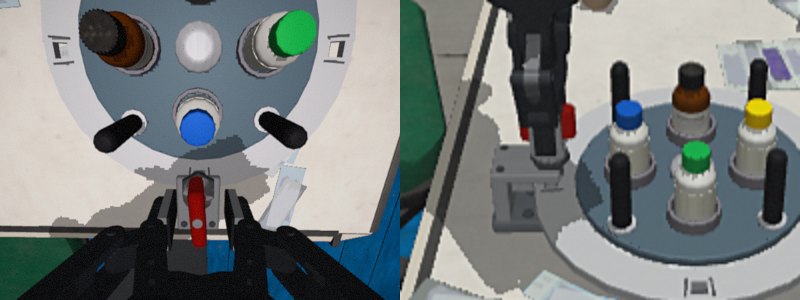

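The wing (197,215) lies between the fingers. I'll close, then lift.

Emit:
{"api": "send_rows", "payload": {"series": [{"ax": 0,"ay": 0,"dx": 0,"dy": -0.03,"dz": 0,"az": 0,"hand": 1},{"ax": 0,"ay": 0,"dx": 0,"dy": -0.03,"dz": 0,"az": 0,"hand": 1},{"ax": 0,"ay": 0,"dx": 0,"dy": -0.03,"dz": 0,"az": 0,"hand": 1},{"ax": 0,"ay": 0,"dx": 0,"dy": -0.03,"dz": 0,"az": 0,"hand": 1},{"ax": 0,"ay": 0,"dx": 0,"dy": -0.03,"dz": 0,"az": 0,"hand": 1},{"ax": 0,"ay": 0,"dx": 0,"dy": -0.03,"dz": -0.5,"az": 0,"hand": 1},{"ax": 0,"ay": 0,"dx": 0,"dy": -0.03,"dz": -1.0,"az": 0,"hand": 1},{"ax": 0,"ay": 0,"dx": 0,"dy": -0.03,"dz": -1.55,"az": 0,"hand": 1},{"ax": 0,"ay": 0,"dx": 0,"dy": -0.03,"dz": -1.55,"az": 0,"hand": 1},{"ax": 0,"ay": 0,"dx": 0,"dy": -0.03,"dz": -1.55,"az": 0,"hand": 1}]}}

```text
clock: 4.1
eef_pos: [448.1, -96.0, 92.1]
tool_rot: [-3.141, -0.0, 0.018]
force: [3.0, 4.7, -8.9]
width: 8.6
gripper_force: 58.4
```

```bash
python3 - <<'E'
from h import *
to(448,-97,92,1.34)
S=get_image("side");print([x[:3] for x in blobs(red(hsv(S)),(200,220,330,330))])
T=get_image("top");print([x[:3] for x in blobs(red(hsv(T)),(340,230,490,310))])
print(read_state()["torque"])
E
```

```text
t4.10 pos [448.1 -96.   92.1] rpy [-3.141 -0.     0.018] d [-0.01  0.1   0.01] a [-1.000e-03 -1.000e-03 -1.322e+00] w8.6 F [ 3.   4.7 -8.9] j7 -0.60
[((np.float64(273.2), np.float64(272.5)), 80, (271, 264, 6, 18)), ((np.float64(251.4), np.float64(274.4)), 65, (248, 267, 7, 14))]
[]
[ 0.89423653 -0.9824075   0.03112558]
```

Emit:
{"api": "send_rows", "payload": {"series": [{"ax": 0,"ay": 0,"dx": 0.03,"dy": -0.1,"dz": 0,"az": -0.14,"hand": 1},{"ax": 0,"ay": 0,"dx": 0.03,"dy": -0.1,"dz": 0,"az": -0.28,"hand": 1},{"ax": 0,"ay": 0,"dx": 0.03,"dy": -0.1,"dz": 0,"az": -0.42,"hand": 1},{"ax": 0,"ay": 0,"dx": 0.03,"dy": -0.1,"dz": 0,"az": -0.56,"hand": 1},{"ax": 0,"ay": 0,"dx": 0.03,"dy": -0.1,"dz": 0,"az": -0.7,"hand": 1}]}}

```text
clock: 4.7
eef_pos: [447.9, -95.3, 91.9]
tool_rot: [-3.141, 0.0, 0.723]
force: [2.0, 4.6, -9.7]
width: 8.9
gripper_force: 58.4
```

Emit:
{"api": "send_rows", "payload": {"series": [{"ax": 0,"ay": 0,"dx": 0.03,"dy": -0.04,"dz": 0,"az": -0.14,"hand": 1},{"ax": 0,"ay": 0,"dx": 0.03,"dy": -0.04,"dz": 0,"az": -0.28,"hand": 1},{"ax": 0,"ay": 0,"dx": 0.03,"dy": -0.04,"dz": 0,"az": -0.42,"hand": 1},{"ax": 0,"ay": 0,"dx": 0.03,"dy": -0.04,"dz": 0,"az": -0.54,"hand": 1},{"ax": 0,"ay": 0,"dx": 0.03,"dy": -0.04,"dz": 0,"az": -0.61,"hand": 1},{"ax": 0,"ay": 0,"dx": 0.03,"dy": -0.04,"dz": 0,"az": -0.61,"hand": 1}]}}

```text
clock: 5.3
eef_pos: [447.5, -94.9, 91.8]
tool_rot: [-3.14, -0.001, 1.329]
force: [2.4, 5.3, -8.7]
width: 9.0
gripper_force: 58.5
```

```bash
python3 - <<'E'
from h import *
to(448,-97,87,1.33); print(read_state()["torque"])
E
```

```text
t5.30 pos [447.5 -94.9  91.8] rpy [-3.140e+00 -1.000e-03  1.329e+00] d [-0.2   0.1   0.48] a [-0.001 -0.001 -0.001] w9.0 F [ 2.4  5.3 -8.7] j7 0.26
[ 1.1389569  -0.57178404  0.02888107]
```

Emit:
{"api": "send_rows", "payload": {"series": [{"ax": 0,"ay": 0,"dx": 0,"dy": 0,"dz": 0.2,"az": 0,"hand": 1},{"ax": 0,"ay": 0,"dx": 0,"dy": 0,"dz": 0.4,"az": 0,"hand": 1},{"ax": 0,"ay": 0,"dx": 0,"dy": 0,"dz": 0.5,"az": 0,"hand": 1},{"ax": 0,"ay": 0,"dx": 0,"dy": 0,"dz": 0.5,"az": 0,"hand": 1}]}}

```text
clock: 5.7
eef_pos: [447.6, -94.9, 87.3]
tool_rot: [-3.141, -0.001, 1.327]
force: [1.0, 5.2, -0.7]
width: 9.2
gripper_force: 59.9
```

The spring load is gone, so the pin sits in the notch. I'll release partly (the blue bottle is near), then lift clear.

Emit:
{"api": "send_rows", "payload": {"series": [{"ax": 0,"ay": 0,"dx": 0,"dy": 0,"dz": 0,"az": 0,"hand": 0.68},{"ax": 0,"ay": 0,"dx": 0,"dy": 0,"dz": 0,"az": 0,"hand": 0.68},{"ax": 0,"ay": 0,"dx": 0,"dy": 0,"dz": 0,"az": 0,"hand": 0.68},{"ax": 0,"ay": 0,"dx": 0,"dy": 0,"dz": 0,"az": 0,"hand": 0.68},{"ax": 0,"ay": 0,"dx": 0,"dy": 0,"dz": -3,"az": 0,"hand": 0.68},{"ax": 0,"ay": 0,"dx": 0,"dy": 0,"dz": -6.5,"az": 0,"hand": 0.68},{"ax": 0,"ay": 0,"dx": 0,"dy": 0,"dz": -6.5,"az": 0,"hand": 0.68},{"ax": 0,"ay": 0,"dx": 0,"dy": 0,"dz": -6.5,"az": 0,"hand": 0.68}]}}

```text
clock: 6.5
eef_pos: [448.4, -95.5, 152.8]
tool_rot: [3.14, -0.0, 1.327]
force: [-0.2, 1.0, -0.2]
width: 27.3
gripper_force: 0.0
```

```bash
python3 - <<'E'
from h import *
np.set_printoptions(precision=2,suppress=True)
to(447.5,-94.9,150,1.33)
S=get_image("side");print([x[:3] for x in blobs(red(hsv(S)),(200,220,330,330))])
W=get_image("wrist");cv2.imwrite("pics/e0.png",np.hstack([cv2.resize(W["pixels"],(400,300)),cv2.resize(S["pixels"][220:370,190:390],(400,300))])[:,:,::-1])
b=max(blobs(red(hsv(W)),(0,0,640,480),60),key=lambda q:q[1]);ys,xs=np.nonzero(b[3])
P=np.array([onz(W,(x,y),114)[:2] for x,y in zip(xs,ys)]);v=cv2.fitLine(P.astype(np.float32),2,0,.01,.01).ravel()
print('wing',P.min(0),P.max(0),np.degrees(np.arctan2(v[1],v[0])))
E
```

```text
t6.50 pos [448.4 -95.5 152.8] rpy [ 3.14 -0.    1.33] d [ 0.04 -0.1   0.27] a [ 0. -0. -0.] w27.3 F [-0.2  1.  -0.2] j7 0.21
[((np.float64(260.8), np.float64(275.9)), 161, (256, 261, 14, 30))]
wing [ 440.   -113.14] [456.18 -71.85] 76.019966
```

View pics/e0.png

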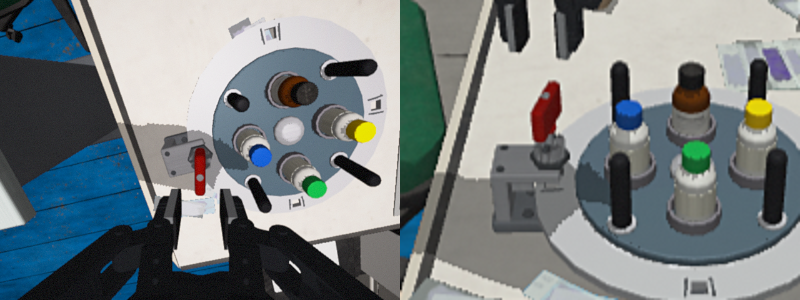

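The knob stands up by itself at about 75°, with wing yaw 76°. Next I'll grip the front-right peg, which swings round the clear right side, away from the knob.

```bash
python3 - <<'E'
from h import *
np.set_printoptions(precision=1,suppress=True)
W=get_image("wrist");T=get_image("top")
D=cv2.inRange(hsv(W),(0,0,0),(180,255,60))
print([x[:3] for x in blobs(D,(330,80,640,350),60)])
hub=np.array([551.7,-95])
print([ (n,proj(W,(hub[0]+74*np.cos(a),hub[1]+74*np.sin(a),z)),proj(T,(hub[0]+74*np.cos(a),hub[1]+74*np.sin(a),z))) for n,a in(("fl",np.radians(136.8)),("fr",np.radians(-133.2)),("br",np.radians(-43.2)),("bl",np.radians(46.8))) for z in(104,42)])
p=hub+74*np.array([np.cos(np.radians(-132)),np.sin(np.radians(-132))]);print(p)
to(p[0],p[1],150,np.radians(48))
E
```

```text
[((np.float64(563.7), np.float64(109.3)), 1864, (520, 95, 85, 27)), ((np.float64(430.6), np.float64(142.6)), 143, (425, 117, 21, 51)), ((np.float64(454.8), np.float64(145.9)), 368, (445, 121, 35, 51)), ((np.float64(485.7), np.float64(149.2)), 1362, (458, 130, 52, 39)), ((np.float64(382.1), np.float64(163.1)), 738, (364, 149, 36, 30)), ((np.float64(508.3), np.float64(188.7)), 300, (500, 167, 30, 49)), ((np.float64(380.3), np.float64(210.1)), 72, (372, 200, 23, 27)), ((np.float64(454.6), np.float64(256.5)), 214, (444, 243, 36, 38)), ((np.float64(573.6), np.float64(273.8)), 1517, (536, 249, 75, 49)), ((np.float64(415.9), np.float64(313.0)), 1043, (397, 285, 38, 55)), ((np.float64(356.8), np.float64(330.2)), 426, (352, 303, 14, 47)), ((np.float64(382.6), np.float64(332.6)), 499, (371, 314, 25, 36))]
[('fl', array([390. , 166.6]), array([388.4, 246.5])), ('fl', array([373.4, 156.4]), array([383.2, 249.9])), ('fr', array([426.4, 334.2]), array([455.6, 246.1])), ('fr', array([404.1, 289.8]), array([445.9, 249.6])), ('br', array([603., 292.]), array([453.3, 180. ])), ('br', array([541.3, 255.3]), array([443.8, 187.8])), ('bl', array([597.1, 107.9]), array([387. , 180.3])), ('bl', array([528.4, 111.8]), array([382. , 188.1]))]
[ 502.2 -150. ]
t6.70 pos [447.2 -95.3 151.3] rpy [-3.1  0.   1.3] d [-4.   6.7  0.1] a [-0.   0.   0.5] w27.6 F [ 0.1 -0.5  0.8] j7 0.21
```

Emit:
{"api": "send_rows", "payload": {"series": [{"ax": 0,"ay": 0,"dx": -2,"dy": 3.3,"dz": 0,"az": 0.14,"hand": 0.68},{"ax": 0,"ay": 0,"dx": -3.96,"dy": 6.6,"dz": 0,"az": 0.28,"hand": 0.68},{"ax": 0,"ay": 0,"dx": -3.96,"dy": 6.6,"dz": 0,"az": 0.42,"hand": 0.68},{"ax": 0,"ay": 0,"dx": -3.96,"dy": 6.6,"dz": 0,"az": 0.5,"hand": 0.68},{"ax": 0,"ay": 0,"dx": -3.96,"dy": 6.6,"dz": 0,"az": 0.5,"hand": 0.68},{"ax": 0,"ay": 0,"dx": -3.96,"dy": 6.6,"dz": 0,"az": 0.5,"hand": 0.68}]}}

```text
clock: 7.3
eef_pos: [502.0, -149.5, 151.4]
tool_rot: [-3.14, 0.001, 0.829]
force: [-0.6, -0.6, 0.2]
width: 27.3
gripper_force: 0.0
```

```bash
python3 - <<'E'
from h import *
W=get_image("wrist");cv2.imwrite("pics/f0.png",W["pixels"][:,:,::-1])
to(501.9,-149.5,80,0.83)
print(proj(W,(501.9,-149.5,104)))
E
```

```text
t7.35 pos [ 502.1 -149.5  151.7] rpy [-3.141e+00  1.000e-03  8.290e-01] d [-0.01 -0.01  7.17] a [-0.001  0.001 -0.001] w27.3 F [-0.1 -0.1 -0.1] j7 -0.09
[319.27979456 275.96410834]
```

View pics/f0.png

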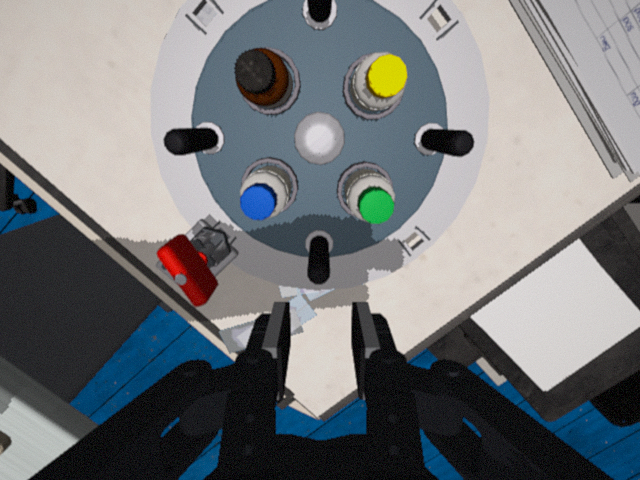

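The peg top (319,275) is centred between the fingers (285 and 358). Ring marks are at (205,15), (438,18) and (415,240). I'll descend and grip the peg.

Emit:
{"api": "send_rows", "payload": {"series": [{"ax": 0,"ay": 0,"dx": 0,"dy": 0,"dz": 3,"az": 0,"hand": 0.68},{"ax": 0,"ay": 0,"dx": 0,"dy": 0,"dz": 5,"az": 0,"hand": 0.68},{"ax": 0,"ay": 0,"dx": 0,"dy": 0,"dz": 7.0,"az": 0,"hand": 0.68},{"ax": 0,"ay": 0,"dx": 0,"dy": 0,"dz": 7.0,"az": 0,"hand": 0.68},{"ax": 0,"ay": 0,"dx": 0,"dy": 0,"dz": 7.0,"az": 0,"hand": 0.9},{"ax": 0,"ay": 0,"dx": 0,"dy": 0,"dz": 7.0,"az": 0,"hand": 1},{"ax": 0,"ay": 0,"dx": 0,"dy": 0,"dz": 7.0,"az": 0,"hand": 1},{"ax": 0,"ay": 0,"dx": 0,"dy": 0,"dz": 7.0,"az": 0,"hand": 1}]}}

```text
clock: 8.15
eef_pos: [502.3, -149.9, 82.5]
tool_rot: [3.141, 0.0, 0.827]
force: [-1.4, -0.3, -4.6]
width: 11.3
gripper_force: 58.9
```

```bash
python3 - <<'E'
from h import *
to(501.9,-149.5,80,0.83)
for k in range(1,11):
    t=np.radians(3*k);print(k,round(7.4*(1-np.cos(t)),2),round(7.4*np.sin(t),2),round(-t,3))
E
```

```text
t8.15 pos [ 502.3 -149.9   82.5] rpy [3.141 0.    0.827] d [-0.   -0.06  0.25] a [ 0.     0.    -0.003] w11.3 F [-1.4 -0.3 -4.6] j7 -0.02
1 0.01 0.39 -0.052
2 0.04 0.77 -0.105
3 0.09 1.16 -0.157
4 0.16 1.54 -0.209
5 0.25 1.92 -0.262
6 0.36 2.29 -0.314
7 0.49 2.65 -0.367
8 0.64 3.01 -0.419
9 0.81 3.36 -0.471
10 0.99 3.7 -0.524
```

Emit:
{"api": "send_rows", "payload": {"series": [{"ax": 0,"ay": 0,"dx": 0.01,"dy": 0.39,"dz": 0,"az": -0.052,"hand": 1},{"ax": 0,"ay": 0,"dx": 0.04,"dy": 0.77,"dz": 0,"az": -0.105,"hand": 1},{"ax": 0,"ay": 0,"dx": 0.09,"dy": 1.16,"dz": 0,"az": -0.157,"hand": 1},{"ax": 0,"ay": 0,"dx": 0.16,"dy": 1.54,"dz": 0,"az": -0.209,"hand": 1},{"ax": 0,"ay": 0,"dx": 0.25,"dy": 1.92,"dz": 0,"az": -0.262,"hand": 1},{"ax": 0,"ay": 0,"dx": 0.36,"dy": 2.29,"dz": 0,"az": -0.314,"hand": 1},{"ax": 0,"ay": 0,"dx": 0.49,"dy": 2.65,"dz": 0,"az": -0.367,"hand": 1},{"ax": 0,"ay": 0,"dx": 0.64,"dy": 3.01,"dz": 0,"az": -0.419,"hand": 1},{"ax": 0,"ay": 0,"dx": 0.81,"dy": 3.36,"dz": 0,"az": -0.471,"hand": 1},{"ax": 0,"ay": 0,"dx": 0.99,"dy": 3.7,"dz": 0,"az": -0.524,"hand": 1}]}}

```text
clock: 9.15
eef_pos: [536.2, -166.8, 82.5]
tool_rot: [-3.141, -0.001, 1.353]
force: [-0.7, 2.3, -3.5]
width: 11.2
gripper_force: 59.1
```

Emit:
{"api": "send_rows", "payload": {"series": [{"ax": 0,"ay": 0,"dx": 0.01,"dy": 0.39,"dz": 0,"az": -0.052,"hand": 1},{"ax": 0,"ay": 0,"dx": 0.04,"dy": 0.77,"dz": 0,"az": -0.105,"hand": 1},{"ax": 0,"ay": 0,"dx": 0.09,"dy": 1.16,"dz": 0,"az": -0.157,"hand": 1},{"ax": 0,"ay": 0,"dx": 0.16,"dy": 1.54,"dz": 0,"az": -0.209,"hand": 1},{"ax": 0,"ay": 0,"dx": 0.25,"dy": 1.92,"dz": 0,"az": -0.262,"hand": 1},{"ax": 0,"ay": 0,"dx": 0.36,"dy": 2.29,"dz": 0,"az": -0.314,"hand": 1},{"ax": 0,"ay": 0,"dx": 0.49,"dy": 2.65,"dz": 0,"az": -0.367,"hand": 1},{"ax": 0,"ay": 0,"dx": 0.64,"dy": 3.01,"dz": 0,"az": -0.419,"hand": 1},{"ax": 0,"ay": 0,"dx": 0.81,"dy": 3.36,"dz": 0,"az": -0.471,"hand": 1},{"ax": 0,"ay": 0,"dx": 0.99,"dy": 3.7,"dz": 0,"az": -0.524,"hand": 1}]}}

```text
clock: 10.15
eef_pos: [574.2, -164.7, 82.5]
tool_rot: [-3.141, -0.002, 1.877]
force: [-1.8, 2.5, -2.2]
width: 11.5
gripper_force: 59.2
```

Emit:
{"api": "send_rows", "payload": {"series": [{"ax": 0,"ay": 0,"dx": 0.01,"dy": 0.39,"dz": 0,"az": -0.052,"hand": 1},{"ax": 0,"ay": 0,"dx": 0.04,"dy": 0.77,"dz": 0,"az": -0.105,"hand": 1},{"ax": 0,"ay": 0,"dx": 0.09,"dy": 1.16,"dz": 0,"az": -0.157,"hand": 1},{"ax": 0,"ay": 0,"dx": 0.16,"dy": 1.54,"dz": 0,"az": -0.209,"hand": 1},{"ax": 0,"ay": 0,"dx": 0.25,"dy": 1.92,"dz": 0,"az": -0.262,"hand": 1},{"ax": 0,"ay": 0,"dx": 0.36,"dy": 2.29,"dz": 0,"az": -0.314,"hand": 1},{"ax": 0,"ay": 0,"dx": 0.49,"dy": 2.65,"dz": 0,"az": -0.367,"hand": 1},{"ax": 0,"ay": 0,"dx": 0.64,"dy": 3.01,"dz": 0,"az": -0.419,"hand": 1},{"ax": 0,"ay": 0,"dx": 0.81,"dy": 3.36,"dz": 0,"az": -0.471,"hand": 1},{"ax": 0,"ay": 0,"dx": 0.99,"dy": 3.7,"dz": 0,"az": -0.524,"hand": 1}]}}

```text
clock: 11.15
eef_pos: [606.0, -144.2, 82.5]
tool_rot: [-3.141, -0.003, 2.401]
force: [-2.1, 1.6, -0.9]
width: 11.7
gripper_force: 59.3
```

```bash
python3 - <<'E'
from h import *
np.set_printoptions(precision=2,suppress=True)
T=get_image("top");cv2.imwrite("pics/top1.png",T["pixels"][:,:,::-1])
a=cv2.imread("pics/top0.png");b=T["pixels"][:,:,::-1]
f=lambda im:cv2.resize(im[145:290,335:495],None,fx=2.4,fy=2.4,interpolation=2)
cv2.imwrite("pics/g0.png",np.hstack([f(a),f(b)]))
E
```

View pics/g0.png

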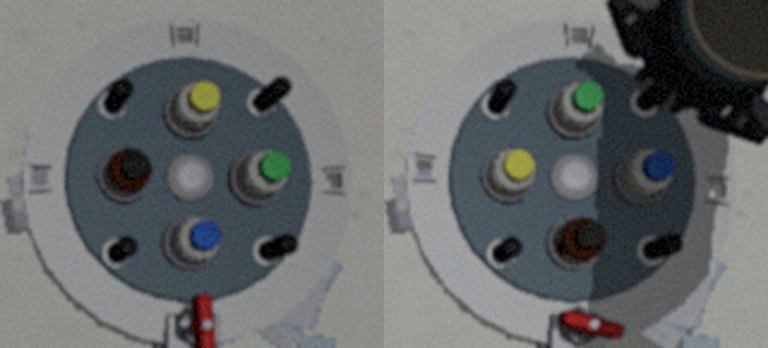

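In both crops amber has come to the front, but the ring marks lag by about 4.5° (back mark 184→195 px, left mark 178→167 px). I'll turn another 4.4°.

Emit:
{"api": "send_rows", "payload": {"series": [{"ax": 0,"ay": 0,"dx": 0.01,"dy": 0.19,"dz": 0,"az": -0.026,"hand": 1},{"ax": 0,"ay": 0,"dx": 0.01,"dy": 0.38,"dz": 0,"az": -0.052,"hand": 1},{"ax": 0,"ay": 0,"dx": 0.02,"dy": 0.57,"dz": 0,"az": -0.077,"hand": 1},{"ax": 0,"ay": 0,"dx": 0.02,"dy": 0.57,"dz": 0,"az": -0.077,"hand": 1},{"ax": 0,"ay": 0,"dx": 0.02,"dy": 0.57,"dz": 0,"az": -0.077,"hand": 1}]}}

```text
clock: 11.7
eef_pos: [609.8, -139.6, 82.4]
tool_rot: [3.141, -0.003, 2.476]
force: [-4.8, 4.9, 1.5]
width: 11.3
gripper_force: 59.6
```

```bash
cat >> h.py <<'E'
def shift(b,a=None):
    a=cv2.imread("pics/top0.png",0) if a is None else a
    b=cv2.cvtColor(np.ascontiguousarray(b),cv2.COLOR_RGB2GRAY)
    out=[]
    for x,y,w in((412,159,'back'),(351,219,'left')):
        t=a[y-8:y+9,x-10:x+11] if w=='back' else a[y-10:y+11,x-8:x+9]
        s=b[y-16:y+17,x-18:x+19];u=4
        r=cv2.matchTemplate(cv2.resize(s,None,fx=u,fy=u,interpolation=2),cv2.resize(t,None,fx=u,fy=u,interpolation=2),cv2.TM_CCOEFF_NORMED)
        _,v,_,l=cv2.minMaxLoc(r);d=np.array(l)/u-np.array([18-t.shape[1]//2,16-t.shape[0]//2]);out.append((w,d,round(v,2)))
    return out
E
python3 - <<'E'
from h import *
print('top1',shift(cv2.imread("pics/top1.png")[:,:,::-1]))
T=get_image("top");print('now',shift(T["pixels"]))
W=get_image("wrist");cv2.imwrite("pics/w2.png",W["pixels"][:,:,::-1])
np.savez("w2.npz",**{k:W[k] for k in("pixels","mtx","R","t")})
to(606,-144,80,2.4)
for a in(1.2,91.2,-88.8):
    print(a,proj(W,(551.7+104*np.cos(np.radians(a)),-95+104*np.sin(np.radians(a)),34)))
E
```

```text
top1 [('back', array([4.25, 0.  ]), 0.74), ('left', array([ 0.25, -4.5 ]), 0.87)]
now [('back', array([-0.5 , -0.25]), 0.69), ('left', array([0. , 0.5]), 0.93)]
t11.80 pos [ 609.9 -139.6   82.5] rpy [ 3.141e+00 -2.000e-03  2.476e+00] d [ 0.04 -0.58  0.25] a [ 0.    -0.002  0.076] w11.5 F [-3.6  5.1  1.8] j7 1.04
1.2 [432.53532949 285.72954473]
91.2 [496.62795937  -7.86360668]
-88.8 [179.34676867 263.01883416]
```

View pics/w2.png

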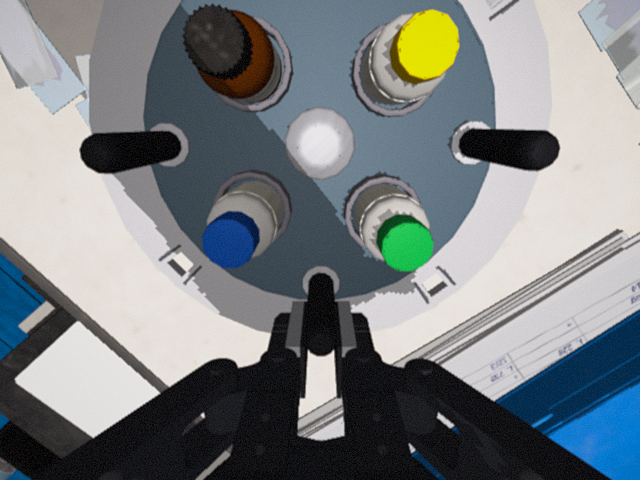

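The wrist view shows ring marks at (180,264) and (434,285), against (179,263) and (432,286) predicted for lock, so they're aligned to well under a degree. I'll release the peg and go to the knob.

Emit:
{"api": "send_rows", "payload": {"series": [{"ax": 0,"ay": 0,"dx": 0,"dy": 0,"dz": 0,"az": 0,"hand": 0.68},{"ax": 0,"ay": 0,"dx": 0,"dy": 0,"dz": 0,"az": 0,"hand": 0.68},{"ax": 0,"ay": 0,"dx": 0,"dy": 0,"dz": 0,"az": 0,"hand": 0.68},{"ax": 0,"ay": 0,"dx": 0,"dy": 0,"dz": 0,"az": 0,"hand": 0.68},{"ax": 0,"ay": 0,"dx": 0,"dy": 0,"dz": -3,"az": 0,"hand": 0.68},{"ax": 0,"ay": 0,"dx": 0,"dy": 0,"dz": -7,"az": 0,"hand": 0.68},{"ax": 0,"ay": 0,"dx": 0,"dy": 0,"dz": -7.5,"az": 0,"hand": 0.68},{"ax": 0,"ay": 0,"dx": 0,"dy": 0,"dz": -7.5,"az": 0,"hand": 0.68}]}}

```text
clock: 12.6
eef_pos: [611.9, -141.6, 158.8]
tool_rot: [3.14, 0.003, 2.475]
force: [0.3, -0.0, -1.1]
width: 27.8
gripper_force: 0.0
```

```bash
python3 - <<'E'
from h import *
np.set_printoptions(suppress=True)
print(shift(get_image("top")["pixels"]))
to(447.8,-95.3,155,1.33)
E
```

```text
[('back', array([-0.75, -0.25]), 0.77), ('left', array([0. , 0.5]), 0.93)]
t12.65 pos [ 610.7 -141.3  157.3] rpy [3.141 0.001 2.476] d [15.66 -6.45  0.22] a [0.    0.001 1.146] w27.3 F [-0.9 -0.2  0.2] j7 1.05
```

Emit:
{"api": "send_rows", "payload": {"series": [{"ax": 0,"ay": 0,"dx": 3,"dy": -1.2,"dz": 0,"az": 0.14,"hand": 0.68},{"ax": 0,"ay": 0,"dx": 7,"dy": -2.8,"dz": 0.2,"az": 0.28,"hand": 0.68},{"ax": 0,"ay": 0,"dx": 11,"dy": -4.5,"dz": 0.2,"az": 0.42,"hand": 0.68},{"ax": 0,"ay": 0,"dx": 15.65,"dy": -6.45,"dz": 0.2,"az": 0.56,"hand": 0.68},{"ax": 0,"ay": 0,"dx": 15.65,"dy": -6.45,"dz": 0.2,"az": 0.7,"hand": 0.68},{"ax": 0,"ay": 0,"dx": 15.65,"dy": -6.45,"dz": 0.2,"az": 0.84,"hand": 0.68},{"ax": 0,"ay": 0,"dx": 15.65,"dy": -6.45,"dz": 0.2,"az": 0.98,"hand": 0.68},{"ax": 0,"ay": 0,"dx": 15.65,"dy": -6.45,"dz": 0.2,"az": 1.146,"hand": 0.68},{"ax": 0,"ay": 0,"dx": 15.65,"dy": -6.45,"dz": 0.2,"az": 1.146,"hand": 0.68},{"ax": 0,"ay": 0,"dx": 15.65,"dy": -6.45,"dz": 0.2,"az": 1.146,"hand": 0.68}]}}

```text
clock: 13.65
eef_pos: [447.1, -95.0, 154.3]
tool_rot: [-3.14, 0.001, 1.333]
force: [0.4, 0.4, 0.6]
width: 27.2
gripper_force: 0.0
```

```bash
python3 - <<'E'
from h import *
np.set_printoptions(suppress=True)
to(447.8,-95.2,87,1.33)
E
```

```text
t13.65 pos [447.1 -95.  154.3] rpy [-3.14   0.001  1.333] d [0.   0.08 6.73] a [-0.002  0.001  0.003] w27.2 F [0.4 0.4 0.6] j7 0.17
```

Emit:
{"api": "send_rows", "payload": {"series": [{"ax": 0,"ay": 0,"dx": 0,"dy": 0.05,"dz": 3,"az": 0,"hand": 0.68},{"ax": 0,"ay": 0,"dx": 0,"dy": 0.05,"dz": 5,"az": 0,"hand": 0.68},{"ax": 0,"ay": 0,"dx": 0,"dy": 0.05,"dz": 6.7,"az": 0,"hand": 0.68},{"ax": 0,"ay": 0,"dx": 0,"dy": 0.05,"dz": 6.7,"az": 0,"hand": 0.68},{"ax": 0,"ay": 0,"dx": 0,"dy": 0.05,"dz": 6.7,"az": 0,"hand": 0.68},{"ax": 0,"ay": 0,"dx": 0,"dy": 0.05,"dz": 6.7,"az": 0,"hand": 1},{"ax": 0,"ay": 0,"dx": 0,"dy": 0.05,"dz": 6.7,"az": 0,"hand": 1},{"ax": 0,"ay": 0,"dx": 0,"dy": 0.05,"dz": 6.7,"az": 0,"hand": 1},{"ax": 0,"ay": 0,"dx": 0,"dy": 0.05,"dz": 6.7,"az": 0,"hand": 1}]}}

```text
clock: 14.55
eef_pos: [447.6, -95.3, 88.8]
tool_rot: [-3.141, -0.0, 1.33]
force: [-2.5, -0.7, 7.1]
width: 9.0
gripper_force: 60.9
```

Emit:
{"api": "send_rows", "payload": {"series": [{"ax": 0,"ay": 0,"dx": 0,"dy": 0,"dz": -0.25,"az": 0,"hand": 1},{"ax": 0,"ay": 0,"dx": 0,"dy": 0,"dz": -0.5,"az": 0,"hand": 1},{"ax": 0,"ay": 0,"dx": 0,"dy": 0,"dz": -0.5,"az": 0,"hand": 1},{"ax": 0,"ay": 0,"dx": 0,"dy": 0,"dz": -0.5,"az": 0,"hand": 1}]}}

```text
clock: 14.95
eef_pos: [447.7, -95.2, 92.9]
tool_rot: [-3.14, 0.0, 1.33]
force: [-2.9, -1.2, -8.7]
width: 8.5
gripper_force: 58.7
```

Emit:
{"api": "send_rows", "payload": {"series": [{"ax": 0,"ay": 0,"dx": 0,"dy": 0,"dz": -0.05,"az": 0.13,"hand": 1},{"ax": 0,"ay": 0,"dx": 0,"dy": 0,"dz": -0.05,"az": 0.26,"hand": 1},{"ax": 0,"ay": 0,"dx": 0,"dy": 0,"dz": -0.05,"az": 0.39,"hand": 1},{"ax": 0,"ay": 0,"dx": 0,"dy": 0,"dz": -0.05,"az": 0.52,"hand": 1},{"ax": 0,"ay": 0,"dx": 0,"dy": 0,"dz": -0.05,"az": 0.65,"hand": 1},{"ax": 0,"ay": 0,"dx": 0,"dy": 0,"dz": -0.05,"az": 0.78,"hand": 1},{"ax": 0,"ay": 0,"dx": 0,"dy": 0,"dz": -0.05,"az": 0.92,"hand": 1},{"ax": 0,"ay": 0,"dx": 0,"dy": 0,"dz": -0.05,"az": 1.05,"hand": 1},{"ax": 0,"ay": 0,"dx": 0,"dy": 0,"dz": -0.05,"az": 1.18,"hand": 1},{"ax": 0,"ay": 0,"dx": 0,"dy": 0,"dz": -0.05,"az": 1.31,"hand": 1}]}}

```text
clock: 15.95
eef_pos: [447.8, -95.4, 93.3]
tool_rot: [3.141, 0.001, 0.015]
force: [-2.9, -1.7, -9.2]
width: 8.7
gripper_force: 58.6
```

Emit:
{"api": "send_rows", "payload": {"series": [{"ax": 0,"ay": 0,"dx": 0,"dy": 0,"dz": 0,"az": 0,"hand": 1},{"ax": 0,"ay": 0,"dx": 0,"dy": 0,"dz": 0.3,"az": 0,"hand": 1},{"ax": 0,"ay": 0,"dx": 0,"dy": 0,"dz": 0.6,"az": 0,"hand": 1},{"ax": 0,"ay": 0,"dx": 0,"dy": 0,"dz": 0.7,"az": 0,"hand": 1},{"ax": 0,"ay": 0,"dx": 0,"dy": 0,"dz": 0.7,"az": 0,"hand": 1}]}}

```text
clock: 16.45
eef_pos: [447.9, -95.5, 86.5]
tool_rot: [-3.141, 0.001, 0.02]
force: [-4.1, -2.9, -7.4]
width: 8.8
gripper_force: 58.9
```

Emit:
{"api": "send_rows", "payload": {"series": [{"ax": 0,"ay": 0,"dx": 0,"dy": 0,"dz": 0.1,"az": 0,"hand": 1},{"ax": 0,"ay": 0,"dx": 0,"dy": 0,"dz": 0.2,"az": 0,"hand": 1},{"ax": 0,"ay": 0,"dx": 0,"dy": 0,"dz": 0.2,"az": 0,"hand": 1}]}}

```text
clock: 16.75
eef_pos: [447.9, -95.5, 84.7]
tool_rot: [-3.142, 0.001, 0.02]
force: [-4.6, -2.2, -7.1]
width: 8.8
gripper_force: 59.0
```

Emit:
{"api": "send_rows", "payload": {"series": [{"ax": 0,"ay": 0,"dx": 0,"dy": 0,"dz": 0.2,"az": 0,"hand": 1},{"ax": 0,"ay": 0,"dx": 0,"dy": 0,"dz": 0.4,"az": 0,"hand": 1},{"ax": 0,"ay": 0,"dx": 0,"dy": 0,"dz": 0.5,"az": 0,"hand": 1},{"ax": 0,"ay": 0,"dx": 0,"dy": 0,"dz": 0.5,"az": 0,"hand": 1}]}}

```text
clock: 17.15
eef_pos: [447.9, -95.5, 79.8]
tool_rot: [-3.141, 0.0, 0.02]
force: [-4.8, -2.9, -5.0]
width: 8.6
gripper_force: 59.1
```

The pin is following down into the hole and the spring force is falling. I'll release it, retreat and check.

Emit:
{"api": "send_rows", "payload": {"series": [{"ax": 0,"ay": 0,"dx": 0,"dy": 0,"dz": 0.12,"az": 0,"hand": 1},{"ax": 0,"ay": 0,"dx": 0,"dy": 0,"dz": 0.12,"az": 0,"hand": 1},{"ax": 0,"ay": 0,"dx": 0,"dy": 0,"dz": 0.12,"az": 0,"hand": 0.65},{"ax": 0,"ay": 0,"dx": 0,"dy": 0,"dz": 0.12,"az": 0,"hand": 0.65},{"ax": 0,"ay": 0,"dx": 0,"dy": 0,"dz": 0.12,"az": 0,"hand": 0.65},{"ax": 0,"ay": 0,"dx": 0,"dy": 0,"dz": 0.12,"az": 0,"hand": 0.65},{"ax": 0,"ay": 0,"dx": 0,"dy": 0,"dz": -4,"az": 0,"hand": 0.65},{"ax": 0,"ay": 0,"dx": 0,"dy": 0,"dz": -7.5,"az": 0,"hand": 0.65},{"ax": 0,"ay": 0,"dx": 0,"dy": 0,"dz": -7.5,"az": 0,"hand": 0.65}]}}

```text
clock: 18.05
eef_pos: [451.1, -96.2, 158.0]
tool_rot: [3.14, -0.007, 0.02]
force: [1.1, 0.3, -0.8]
width: 29.9
gripper_force: 0.0
```

```bash
python3 - <<'E'
from h import *
np.set_printoptions(precision=2,suppress=True)
S=get_image("side");T=get_image("top");W=get_image("wrist")
print('red side',[x[:3] for x in blobs(red(hsv(S)),(200,220,330,330))],'was (263.2,280.9) 443 (249,272,29,20)')
print(shift(T["pixels"]))
to(447.8,-95,155,0.02)
cv2.imwrite("pics/z0.png",np.hstack([cv2.resize(W["pixels"],(400,300)),cv2.resize(S["pixels"][220:370,200:400],(400,300))])[:,:,::-1])
H=hsv(W);A=cv2.inRange(H,(0,0,0),(180,255,60))
for n,l,u in(("blue",(105,150,60),(125,255,255)),("green",(50,130,60),(85,255,255)),("yel",(22,150,80),(35,255,255))):
    b=blobs(cv2.inRange(H,l,u),(150,0,520,260),60)
    for x in b: p=onz(W,x[0],100);d=p[:2]-[551.7,-95];print(n,p,np.hypot(*d),np.degrees(np.arctan2(d[1],d[0])))
print(proj(W,(551.7-46,-96,103)))
E
```

```text
red side [((np.float64(263.2), np.float64(281.2)), 451, (249, 273, 28, 19))] was (263.2,280.9) 443 (249,272,29,20)
[('back', array([-0.25,  0.25]), 0.97), ('left', array([0.  , 0.25]), 0.94)]
t18.20 pos [448.3 -94.7 154.5] rpy [-3.14 -0.    0.02] d [-0.05  0.03 -0.05] a [-0. -0.  0.] w29.9 F [ 0.3 -0.4 -0.2] j7 -0.73
blue [ 556.2  -140.98  100.  ] 46.20046833665714 -84.41267058193526
yel [547.34 -49.02 100.  ] 46.187452908479095 95.41810481776076
[323.42 177.06]
```

View pics/z0.png

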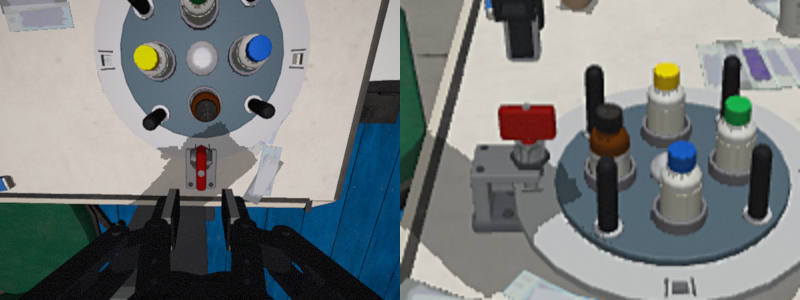

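The knob is home: the red blob is at (263,281) as at the start, and the ring marks match to 0.3 px. Amber is at the front but the platter leads by about 4° through the key slack. I'll grip the front-right peg and ease the platter back to centre it.

Emit:
{"api": "send_rows", "payload": {"series": [{"ax": 0,"ay": 0,"dx": 2,"dy": 2,"dz": 0,"az": -0.14,"hand": 0.68},{"ax": 0,"ay": 0,"dx": 4,"dy": 4,"dz": 0,"az": -0.28,"hand": 0.68},{"ax": 0,"ay": 0,"dx": 5.7,"dy": 6,"dz": 0,"az": -0.42,"hand": 0.68},{"ax": 0,"ay": 0,"dx": 5.7,"dy": 6,"dz": 0,"az": -0.56,"hand": 0.68},{"ax": 0,"ay": 0,"dx": 5.7,"dy": 6,"dz": 0,"az": -0.7,"hand": 0.68},{"ax": 0,"ay": 0,"dx": 5.7,"dy": 6,"dz": 0,"az": -0.84,"hand": 0.68},{"ax": 0,"ay": 0,"dx": 5.7,"dy": 6,"dz": 0,"az": -0.9,"hand": 0.68},{"ax": 0,"ay": 0,"dx": 5.7,"dy": 6,"dz": 0,"az": -0.9,"hand": 0.68}]}}

```text
clock: 19.0
eef_pos: [505.7, -153.8, 153.4]
tool_rot: [-3.139, 0.0, 0.919]
force: [0.5, 0.8, -0.2]
width: 27.3
gripper_force: 0.0
```

```bash
python3 - <<'E'
from h import *
W=get_image("wrist");to(506.7,-153.7,83,0.916)
D=cv2.inRange(hsv(W),(0,0,0),(180,255,60))
print([x[:3] for x in blobs(D,(270,220,370,300),60)],'start: peg top end ~(319,283)')
for a in (-127.5,-129,-131): print(a,proj(W,(551.7+74*np.cos(np.radians(a)),-95+74*np.sin(np.radians(a)),104)))
E
```

```text
t19.05 pos [ 505.8 -153.9  153.6] rpy [-3.139  0.     0.918] d [0.07 0.08 7.06] a [-0.002  0.     0.002] w27.6 F [ 0.1  0.2 -0.5] j7 -0.02
[((np.float64(319.5), np.float64(257.8)), 877, (309, 234, 22, 47))] start: peg top end ~(319,283)
-127.5 [320.76102748 273.46359344]
-129 [317.42452156 273.41330275]
-131 [312.9789046  273.22097826]
```

Emit:
{"api": "send_rows", "payload": {"series": [{"ax": 0,"ay": 0,"dx": 0.05,"dy": 0.02,"dz": 3,"az": 0,"hand": 0.68},{"ax": 0,"ay": 0,"dx": 0.05,"dy": 0.02,"dz": 5,"az": 0,"hand": 0.68},{"ax": 0,"ay": 0,"dx": 0.05,"dy": 0.02,"dz": 7,"az": 0,"hand": 0.68},{"ax": 0,"ay": 0,"dx": 0.05,"dy": 0.02,"dz": 7,"az": 0,"hand": 0.68},{"ax": 0,"ay": 0,"dx": 0.05,"dy": 0.02,"dz": 7,"az": 0,"hand": 1},{"ax": 0,"ay": 0,"dx": 0.05,"dy": 0.02,"dz": 7,"az": 0,"hand": 1},{"ax": 0,"ay": 0,"dx": 0.05,"dy": 0.02,"dz": 7,"az": 0,"hand": 1}]}}

```text
clock: 19.75
eef_pos: [505.4, -153.1, 84.5]
tool_rot: [-3.139, 0.001, 0.92]
force: [-4.1, 1.8, -6.4]
width: 11.6
gripper_force: 58.6
```

Emit:
{"api": "send_rows", "payload": {"series": [{"ax": 0,"ay": 0,"dx": 0,"dy": -0.1,"dz": 0,"az": 0.015,"hand": 1},{"ax": 0,"ay": 0,"dx": 0,"dy": -0.2,"dz": 0,"az": 0.03,"hand": 1},{"ax": 0,"ay": 0,"dx": 0,"dy": -0.3,"dz": 0,"az": 0.045,"hand": 1},{"ax": 0,"ay": 0,"dx": 0.01,"dy": -0.45,"dz": 0,"az": 0.061,"hand": 1},{"ax": 0,"ay": 0,"dx": 0.01,"dy": -0.45,"dz": 0,"az": 0.061,"hand": 1},{"ax": 0,"ay": 0,"dx": 0.01,"dy": -0.45,"dz": 0,"az": 0.061,"hand": 1}]}}

```text
clock: 20.35
eef_pos: [503.0, -151.1, 84.6]
tool_rot: [-3.141, 0.0, 0.859]
force: [-2.3, -1.6, -10.8]
width: 10.9
gripper_force: 58.4
```

```bash
cat > ang.py <<'E'
from h import *
for c in ("wrist","top"):
    W=get_image(c);H=hsv(W)
    for n,l,u in(("blue",(105,150,60),(125,255,255)),("green",(50,130,60),(85,255,255)),("yel",(22,150,80),(35,255,255))):
        for x in blobs(cv2.inRange(H,l,u),(0,0,640,300) if c=="wrist" else(340,150,490,300),60):
            d=onz(W,x[0],103)[:2]-[551.7,-95]
            if 35<np.hypot(*d)<58: print(c,n,np.hypot(*d).round(1),np.degrees(np.arctan2(d[1],d[0])).round(1))
print(shift(W["pixels"]))
E
python3 ang.py
```

```text
wrist blue 43.9 -86.6
wrist green 45.4 3.5
wrist yel 44.9 93.0
top blue 44.2 -87.4
top green 45.2 5.3
top yel 47.8 94.3
[('back', array([-0.5,  0. ]), 0.97), ('left', array([0.  , 0.25]), 0.94)]
```

Emit:
{"api": "send_rows", "payload": {"series": [{"ax": 0,"ay": 0,"dx": 0,"dy": -0.1,"dz": 0,"az": 0.012,"hand": 1},{"ax": 0,"ay": 0,"dx": 0,"dy": -0.2,"dz": 0,"az": 0.024,"hand": 1},{"ax": 0,"ay": 0,"dx": 0,"dy": -0.26,"dz": 0,"az": 0.035,"hand": 1},{"ax": 0,"ay": 0,"dx": 0,"dy": -0.26,"dz": 0,"az": 0.035,"hand": 1},{"ax": 0,"ay": 0,"dx": 0,"dy": -0.26,"dz": 0,"az": 0.035,"hand": 1}]}}

```text
clock: 20.95
eef_pos: [501.1, -149.4, 84.6]
tool_rot: [-3.141, 0.0, 0.824]
force: [-3.0, -0.6, -12.2]
width: 11.2
gripper_force: 58.4
```

```bash
python3 ang.py
```

```text
wrist blue 43.9 -88.6
wrist green 45.3 1.6
wrist yel 44.8 91.0
top blue 44.3 -89.5
top green 45.1 3.3
top yel 47.1 92.3
[('back', array([-0.25,  0.  ]), 0.97), ('left', array([0.  , 0.25]), 0.94)]
```

The platter is now centred, with wells at about 1.3° against a stand yaw of 1.2°. I'll release and retreat.

Emit:
{"api": "send_rows", "payload": {"series": [{"ax": 0,"ay": 0,"dx": 0,"dy": 0,"dz": 0,"az": 0,"hand": 0.68},{"ax": 0,"ay": 0,"dx": 0,"dy": 0,"dz": 0,"az": 0,"hand": 0.68},{"ax": 0,"ay": 0,"dx": 0,"dy": 0,"dz": 0,"az": 0,"hand": 0.68},{"ax": 0,"ay": 0,"dx": 0,"dy": 0,"dz": 0,"az": 0,"hand": 0.68},{"ax": 0,"ay": 0,"dx": 0,"dy": 0,"dz": -3,"az": 0,"hand": 0.68},{"ax": 0,"ay": 0,"dx": 0,"dy": 0,"dz": -7,"az": 0,"hand": 0.68},{"ax": 0,"ay": 0,"dx": 0,"dy": 0,"dz": -11,"az": 0,"hand": 0.68},{"ax": 0,"ay": 0,"dx": 0,"dy": 0,"dz": -12,"az": 0,"hand": 0.68},{"ax": 0,"ay": 0,"dx": 0,"dy": 0,"dz": -12,"az": 0,"hand": 0.68},{"ax": 0,"ay": 0,"dx": 0,"dy": 0,"dz": -12,"az": 0,"hand": 0.68}]}}

```text
clock: 22.05
eef_pos: [501.1, -148.8, 204.0]
tool_rot: [-3.141, -0.0, 0.824]
force: [-1.4, -0.6, -1.2]
width: 27.4
gripper_force: 0.0
```

```bash
python3 ang.py; python3 - <<'E'
from h import *
S=get_image("side");print([x[:3] for x in blobs(red(hsv(S)),(200,220,330,330))]);to(500,-150,200,.82)
E
```

```text
wrist blue 45.0 -88.8
wrist green 45.4 1.4
wrist yel 45.6 91.2
top blue 44.3 -89.7
top green 45.1 3.3
top yel 47.7 92.8
[('back', array([-0.5,  0. ]), 0.97), ('left', array([0.  , 0.25]), 0.95)]
[((np.float64(263.2), np.float64(281.2)), 454, (249, 273, 28, 19))]
t22.20 pos [ 500.6 -149.   203.3] rpy [-3.139e+00  1.000e-03  8.240e-01] d [-0.11  0.03  0.33] a [-0.002  0.001  0.004] w27.1 F [-0.5  1.  -0.7] j7 -0.14
```

```bash
python3 -c "
from cell import *
print(finish_job())"
```

```text
the job is handed in; nothing more can be done
None
```

The job is handed in: the amber bottle stands at the front, the knob is turned back with its pin home, and the gripper is clear of everything, about 22 s into the 72 s allowed.

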